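# Unclamp the flange: reverse the ratchet, back off the nut, draw the strap

### The job

The inspected flange is to come off its fixture plate. The ratchet spanner on the clamp nut is still set for tightening: flip its direction lever over to the loosening side, then swing the handle to and fro to unscrew the nut (anticlockwise seen from above) until you feel it come up against the soft retaining collar, and stop there without forcing it. Then draw the clamp strap all the way back off the flange, leaving the flange where it lies.

Things in the scene. Friction and masses are not known exactly. Their poses are not given: they have to be found in the camera images.
- fixture: Fixed steel plate, 290 x 170 x 12 mm, on the desk; carries strap, nut and ratchet. Origin on the axis of the upright M10 clamp stud (top at height 100 mm), at desk level; x points from stud to flange (plate spans x -105 to 185 mm, y +-85), z up. Two locating posts (12 mm diameter, tops at height 80 mm) stand at x 33, y +-60 mm. All heights here are above the desk.
- flange_centre (a point): Centre, half-way up, of the clamped part: a machined aluminium ring flange, 147 x 156 x 40 mm, 0.7 kg, lying loose on the plate with its centre 100 mm beyond the stud, top at height 52 mm. It must stay where it lies.
- nut (a point): Middle of the self-locking M10 nut hidden in the ratchet's ring head, on the stud axis, about 72 mm high. Does not turn with the nut and rises only 0.25 mm per rad, less than the reading's noise. Anticlockwise from above loosens. It turns stiffly and evenly: with the handle's own drag 0.5 N m, 4 N at 125 mm out. Its domed foot sits in a countersink of the strap.
- collar (a point): Centre of the retaining collar fixed on the stud above the ratchet head: 17 mm diameter, rubber face below, heights 83 to 94 mm. The nut meets the rubber after 1.65 to 2.15 rad of loosening (unknown each time); each further 0.1 rad then takes about 2.5 N more at 125 mm out. Squeezing it by 0.3 rad (11 N in all at 125 mm) is forcing it.
- ratchet (a joint): Handle swing about the stud, rad. 0: handle 72 degrees anticlockwise (from above) of the fixture's x axis, by a locating post; grows anticlockwise (loosening) to 1.58, short of the strap's heel screw; firm stops at both ends. Light drag (0.2 N m), stays where left. 13 clicks a turn (0.48 rad): up to 0.5 rad of a driving stroke may pass before the pawl takes hold.
- handle_grip (a point): Middle of the handle bar, 125 mm out from the stud axis, height 74.5 mm. x outward along the handle, y to its anticlockwise side. Flat steel bar 16 mm wide, heights 70.5 to 78.5 mm, straight from 55 to 173 mm out. The ring head is 42 mm in diameter, heights 67.5 to 81.5 mm; the neck beside it is up to 26 mm wide out to 53 mm.
- reverser (a joint): Direction lever of the ratchet, rad: 0 = tightening (tab leans 0.42 rad to the clockwise side of the handle), 0.84 = loosening (leans 0.42 rad to the anticlockwise side). Moves with about 2 to 3 N at the tab and stays where it is put; push it fully over.
- reverser_tab (a point): On the direction lever's thumb tab, 20 mm out from the lever's pivot, height 91.5 mm; x along the tab away from the pivot. The tab is an upright dark steel fin 8 mm thick reaching 29 mm from the pivot, heights 83.5 to 99.5 mm, on top of the ratchet; the pivot is on the handle's centre line, 30 mm out from the stud axis.
- strap (a joint): How far the clamp strap is drawn back along the fixture's -x, m: 0 = forward, nose over the flange's rim; 0.028 = fully back, nose clear of the flange. The nut's foot holds it fast (1 mm play) until the nut has nearly reached the collar; then it slides with about 3 N and stays. A steel bar 30 mm wide, heights 52.5 to 64.5 mm.
- heel_knob (a point): Centre of the knurled round head of the heel screw at the strap's back end, 64 mm behind the stud when the strap is forward; it moves with the strap. 18 mm diameter, heights 76.5 to 98.5 mm; hold it here to draw the strap. 35 mm are free between it and the ratchet head.
- flange: The flange (see flange_centre); origin at the centre of its underside, z up.
Not all that is in view belongs to the job. Of the things that look like the flange, the larger one is meant.

How it is judged:
On the way, in this order (a step that is already met when the one before it is completed fails the run):
1. the direction lever is flipped over to the loosening side (value of joint reverser above 0.7 rad), for 0.2 s.
2. the nut is backed off until it meets the retaining collar (within 0.12 rad) (z of nut in the frame of fixture above 0.07252 m), for 0.2 s.
3. the strap is drawn back at least 24 mm (value of joint strap above 0.024 m), for 0.2 s.
At the end, for the whole second after the job is handed in: The direction lever is on the loosening side, the nut is backed off to the retaining collar (within 0.12 rad), the strap is drawn back 24 mm or more of its 28 mm, and the flange lies still within 4 mm of where it was (value of joint strap above 0.024 m and z of nut in the frame of fixture above 0.07252 m and value of joint reverser above 0.7 rad and distance of flange_centre from where it was at the start of the episode below 0.004 m and linear speed of flange below 0.02 m/s); the robot touches nothing.
It fails at once if the nut is forced into the retaining collar (squeezed more than 0.3 rad past first touch, about 11 N at 125 mm out on the handle) (z of nut in the frame of fixture above 0.072625 m).
It fails at once if the flange is shifted more than 6 mm (distance of flange_centre from where it was at the start of the episode above 0.006 m).
It also fails if it takes over 72 s, if anything falls off the work surface, if the arm or the gripper's body presses on something with over 40 N, if the wrist force passes 120 N, or if a joint passes its speed limit or range.

### The arm

A 6-joint arm with a two-finger parallel gripper is mounted at the origin on a cart in front of the work surface, level with it; the furniture and walls round the work are solid. World frame = base frame: x ahead of the robot, y to its left, z up, the work surface at z = 0. Lengths are in m, angles in rad, forces in N, time in s.
With the tool pointing down it reaches from about 0.35 to 0.775 m from the base axis. Payload 5.5 kg.
Tool frame: the origin (TCP) lies midway between the tips of the shut fingers; the grasp point (between the pads) lies grip_point_offset behind it (grip_point_offset is the distance from the TCP to the grasp point, in m); z points along the fingers, y is the direction in which the jaws open and shut (so a half turn about z gives the same grasp; the last joint's range is limited). The gripper opens to 85 mm and grips with 20 to 120 N. Pads are 22 mm wide; open, the fingers measure 114 mm over their backs; the gripper's body (76 mm by 85 mm) begins 54 mm behind the grasp point. The pads swing forward as they close: fully open they stand 13 mm farther back than shut.
Start: joints at [-1.253, 0.313, 0.046, 1.304, 0, 1.431], TCP at [0.254, -0.516, 0.231] pointing down, gripper open.
Joint ranges: [-2.76, 2.76], [-0.86, 1.69], [-1.03, 1.26], [-2.2, 2.34], [-1.47, 1.5], [-3.14, 3.14]. Speed limits (rad/s): [2.57, 2.57, 3.14, 3.14, 3.14, 3.14].

### API

Orientations are given as a unit quaternion [w, x, y, z].
In Python, from workcell import * gives the robot as it stands.
- The arm moves only by the tool send_rows, never from a script. Its argument "series" is one flat list of numbers, 7 for each row, row after row: the shift along the tool's x, y, z in cm, then the turn, a rotation vector about the tool's x, y, z in degrees, then the opening, from 0 (shut) to 1 (fully open). A call has 1 to 10 rows; each row is the pose to reach, as a shift and turn from the pose commanded when the call began, along the tool's axes at that moment; what a row does not reach only later rows make up. A row lasts 1/12 s, in which the tool goes at most 41.7 mm and 7.16 degrees, less where a joint would pass 70% of its speed; a pose out of reach is approached as far as the arm can. A call with a gripper value outside its range is refused whole. The fingers move at their own pace and stop on an object; "newtons" is the grip in N (left out, the last holds). Time passes only in rows, so rows that repeat a pose let the fingers close. It gives the time, the measured TCP pose, the force and the opening at its end, in the units of the state.
- get_state(): the state, without advancing time (a new reading comes with each control period).
- read_camera(name): name is "scene" or "top" or "wrist"; returns the picture (480x640x3 uint8, blue, green, red); there is no depth.
- camera_info(name): a dict with "K" (3x3 intrinsics, pixels), "xyz" and "attitude" of the camera in the world. Camera axes: x right, y down, z forward; pixel columns grow to the right and rows downward; lengths in m; the calibration is good to about 2 mm. A picture is of the moment at which its call begins: read the wrist's pose just before it. camera_info takes no time and is no camera call; for the wrist camera it gives the pose at the moment of the call.
- hand_in(): hands the job in, once; it reports no verdict.
Trained networks look in the newest picture that a camera, given by its name, has taken for a name from the list of things; names that differ only in an ending like _2 or _b are one class to them, and where a whole thing is asked for, a point or a joint stands for the part that bears it (a point fixed in the world has none). Each returns a list of dicts, best first, with "p" (0 to 1); they miss things now and then, are a little off and sometimes report something else, mostly with a low value. They report only what shows in the picture. A call takes as long as a camera call. They do not tell look-alikes from the thing itself.
- silhouettes(camera, label): "pixels" (480x640 bool, what is visible of it) and "box" ([left, top, width, height] in pixels, round what is visible of it).
The state is a dict: "clock": time; "joint_pos": joint angles; "qvel": joint speeds; "tau": joint torques, N m; "tcp_pos": TCP position; "orientation": TCP orientation; "wrist_force": force on the tool from outside, world axes, zero at the start; "ft_torque": the same for the moment, N m; "finger_gap": finger opening in m.
Only numpy, scipy, OpenCV 4.12 (cv2) and the standard library are available. Lean on these libraries where they do the work, as an engineer would, in place of code of your own. Each camera call takes 0.05 s, during which the arm holds its last target. There are 200 camera calls.

## Working session

There is one attempt and no reset: what is moved stays moved. The work goes in short steps, Python scripts to look and compute and a tool call to move; the robot and the scene stay as the last step left them, time stands still between calls to the robot, and variables do not carry over. Pictures are saved under pics/ and viewed, about 8 in all and at most 12, crops included, and the job is handed in when it is done.

Besides the shell and the picture viewer there is one more tool, called as name(argument=value, ...), one argument or row to a line, values as JSON. send_rows: Moves the arm, as the interface text tells. Its arguments: {"type":"object","properties":{"series":{"type":"array"},"newtons":{"type":"number"}},"required":["series"]}

```bash
mkdir -p pics; ls
python3 - <<'E'
from workcell import *
import cv2
s=get_state(); print({k:s[k] for k in ('clock','tcp_pos','orientation','finger_gap','wrist_force')})
for c in ("scene","top"):
    i=camera_info(c); print(c,i)
    im=read_camera(c); cv2.imwrite(f"pics/{c}0.png",im)
    for l in ("fixture","flange","ratchet","reverser","strap","heel_knob","handle_grip","reverser_tab","collar"):
        try: print(l,[(round(d['p'],2),d['box']) for d in silhouettes(c,l)][:4])
        except Exception as e: print(l,e)
E
```

```text
pics
{'clock': 0.0, 'tcp_pos': array([ 0.25394507, -0.51531823,  0.23040841]), 'orientation': array([-9.05814870e-04,  9.73915074e-01,  2.26910990e-01, -1.00147855e-04]), 'finger_gap': 0.08530039628276347, 'wrist_force': array([1.01299306, 0.30407652, 0.72890309])}
scene {'K': array([[518.00388744,   0.        , 316.40959159],
       [  0.        , 518.00388744, 233.74244747],
       [  0.        ,   0.        ,   1.        ]]), 'xyz': array([ 0.29029532, -0.4589563 ,  0.73281038]), 'attitude': array([-0.33474755,  0.88808272, -0.29576511,  0.10851801])}
fixture [(0.73, [195.5, 211.2, 201.2, 121.2])]
flange [(0.97, [291.3, 205.3, 87.4, 88.1]), (0.65, [364.0, 300.0, 79.9, 73.4])]
ratchet [(0.94, [195.3, 208.9, 96.8, 51.9]), (0.24, [252.3, 218.6, 18.6, 27.4])]
reverser [(0.57, [253.6, 222.2, 20.2, 22.0]), (0.16, [192.5, 210.2, 100.3, 54.1])]
strap [(0.93, [233.1, 238.7, 76.5, 46.9]), (0.17, [254.0, 221.6, 15.9, 23.0])]
heel_knob [(0.57, [231.2, 244.5, 75.6, 37.9])]
handle_grip [(0.61, [194.2, 211.5, 99.2, 51.0])]
reverser_tab [(0.45, [256.2, 221.2, 14.3, 25.0])]
collar [(0.69, [193.1, 211.8, 97.7, 50.7])]
top {'K': array([[436.51097801,   0.        , 324.55794809],
       [  0.        , 436.51097801, 247.14745427],
       [  0.        ,   0.        ,   1.        ]]), 'xyz': array([ 0.46871688, -0.01693142,  0.93114894]), 'attitude': array([ 0.06175637, -0.6940111 ,  0.71550833, -0.05081901])}
fixture [(0.59, [237.9, 180.3, 134.9, 148.7])]
flange [(0.57, [236.4, 184.9, 136.1, 145.6]), (0.55, [285.2, 186.5, 78.0, 76.9])]
ratchet [(0.84, [236.6, 256.6, 88.3, 55.7])]
reverser [(0.49, [283.3, 273.0, 22.2, 5.7])]
strap [(0.62, [297.9, 248.3, 27.1, 61.1])]
heel_knob [(0.64, [296.3, 247.1, 28.2, 59.6])]
handle_grip [(0.95, [236.0, 255.4, 90.6, 54.3]), (0.6, [284.2, 271.9, 20.6, 7.0])]
reverser_tab []
collar [(0.8, [232.7, 182.5, 139.2, 145.8]), (0.49, [284.8, 186.6, 81.2, 78.1])]
```

Run:
```python
import cv2,numpy as np
t=cv2.imread("pics/top0.png")[160:350,200:420]; s=cv2.imread("pics/scene0.png")[180:400,170:470]
a=cv2.resize(t,None,fx=3.6,fy=3.1578,interpolation=cv2.INTER_CUBIC)
cv2.imwrite("pics/c_top.png",cv2.resize(t,(695,600),interpolation=cv2.INTER_CUBIC))
cv2.imwrite("pics/c_scene.png",cv2.resize(s,(800,587),interpolation=cv2.INTER_CUBIC))
```

```text
(no output)
```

View pics/c_top.png

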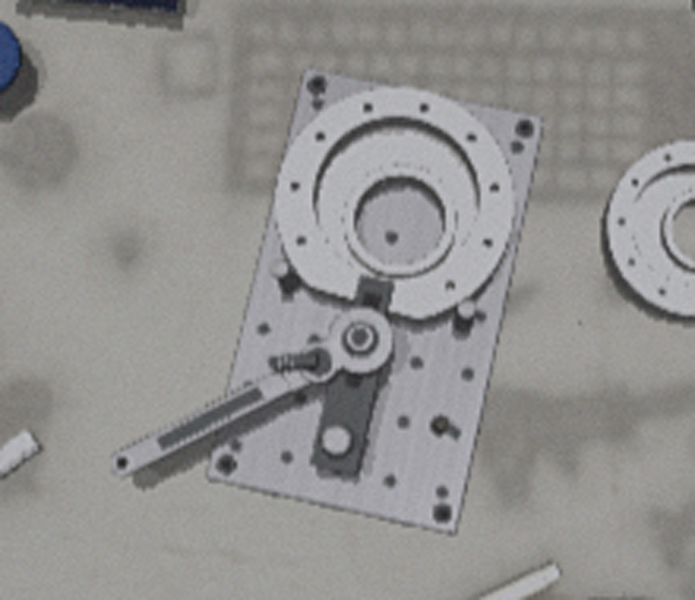

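View pics/c_scene.png

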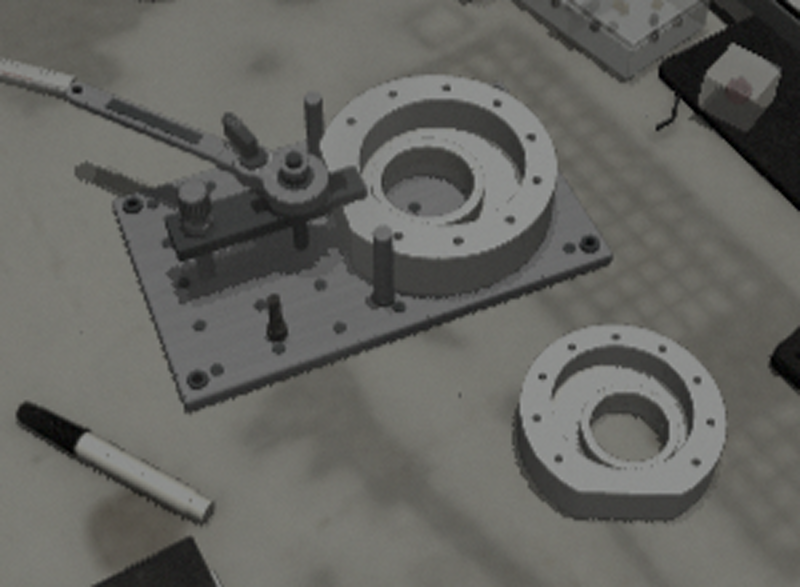

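The top view shows the plate with the large flange. The stud is at about px (314,267), the handle end at (239,307) and the heel knob at (307,299). The tab is left of its pivot, at about (287,275), leaning clockwise.

Look-alikes:
- The smaller flange at about (427,232) top and (404,337) scene is a decoy, because the job's flange is the larger one on the plate at (325,225).
- The whiteboard pens at (202,305) and (365,344) could be mistaken for the handle. The real handle is joined to the ring head.

```bash
cat > h.py <<'E'
from workcell import *
import numpy as np, cv2
from scipy.spatial.transform import Rotation as R
def rot(q): return R.from_quat([q[1],q[2],q[3],q[0]])
def bp(c,uv,z,info=None):
    i=info or camera_info(c); d=rot(i['attitude']).apply(np.linalg.inv(i['K'])@[uv[0],uv[1],1.])
    return i['xyz']+d*(z-i['xyz'][2])/d[2]
def pj(c,P,info=None):
    i=info or camera_info(c); p=i['K']@rot(i['attitude']).inv().apply(np.array(P)-i['xyz']); return p[:2]/p[2]
def rel(P,yaw,s=None):
    """shift (cm, tool axes) and rotvec (deg) to reach TCP at P, tool down, tool x at yaw"""
    s=s or get_state(); q=rot(s['orientation'])
    T=R.from_matrix(np.array([[np.cos(yaw),np.sin(yaw),0],[np.sin(yaw),-np.cos(yaw),0],[0,0,-1.]]))
    return np.round(q.inv().apply(np.array(P)-s['tcp_pos'])*100,2), np.round(np.degrees((q.inv()*T).as_rotvec()),1)
E
python3 - <<'E'
from h import *
import workcell; print([n for n in dir(workcell) if not n.startswith('_')], getattr(workcell,'grip_point_offset',None))
C=lambda u,v:(200+u*220/695-.35,160+v*190/600-.35)
S=lambda u,v:(170+u*300/800-.3,180+v*220/587-.3)
print("stud top", bp("top",C(360,337),.1), bp("scene",S(293,157),.1))
cor=[bp("top",C(*p),.012) for p in [(307,70),(541,118),(455,532),(210,477)]]
cs=[bp("scene",S(*p),.012) for p in [(188,408),(612,258)]]
print(np.round(cor,4),"\n",np.round(cs,4))
# fit: corners in fixture (185,85),(185,-85),(-105,-85),(-105,85)
F=np.array([(185,85),(185,-85),(-105,-85),(-105,85)])/1000; W=np.array(cor)[:,:2]
Fc=F-F.mean(0);Wc=W-W.mean(0); a=np.arctan2((Fc[:,0]*Wc[:,1]-Fc[:,1]*Wc[:,0]).sum(),(Fc*Wc).sum()); 
M=np.array([[np.cos(a),-np.sin(a)],[np.sin(a),np.cos(a)]]); st=W.mean(0)-M@F.mean(0)
print("fixture yaw",a,"stud",st,"res",np.round(W-(F@M.T+st),4))
print("knob",bp("top",C(337,440),.0985),"exp",st+M@[-.064,0])
print("knob scene",bp("scene",S(194,185),.0985))
he=bp("top",C(122,463),.0785); print("handle hole",he,"ang rel",np.arctan2(*(he[:2]-st)[::-1])-a)
print("tab end",bp("top",C(275,362),.0995),"piv",bp("top",C(320,362),.09))
E
```

```text
['MotionError', 'camera_info', 'get_state', 'grip_point_offset', 'hand_in', 'read_camera', 'silhouettes'] 0.0187
stud top [0.56589749 0.01607072 0.1       ] [0.56541268 0.01463405 0.1       ]
[[ 0.7633  0.0516  0.012 ]
 [ 0.7235 -0.1085  0.012 ]
 [ 0.4458 -0.0395  0.012 ]
 [ 0.4862  0.1211  0.012 ]] 
 [[ 0.4435 -0.0451  0.012 ]
 [ 0.7202 -0.115   0.012 ]]
fixture yaw -0.24476914939423566 stud [0.56588413 0.01588302] res [[-0.0026 -0.0019]
 [-0.0012  0.0029]
 [ 0.0023  0.0017]
 [ 0.0015 -0.0027]]
knob [0.50427967 0.03150905 0.0985    ] exp [0.50379176 0.03139229]
knob scene [0.50662559 0.0330144  0.0985    ]
handle hole [0.49501549 0.1653076  0.0785    ] ang rel 2.2584237970263006
tab end [0.55232756 0.06797345 0.0995    ] piv [0.55243218 0.04135238 0.09      ]
```

Run:
```python
from h import *
print(rel([.5675,.0935,.17],2.434))
```

```text
(array([ 55.04, -40.81,   6.13]), array([   0. ,    0. , -113.2]))
```

send_rows(
  series=[3.2,-2.4,0.3,0,0,-6.6,0,6.4,-4.8,0.7,0,0,-13.3,0,9.7,-7.2,1,0,0,-20,0,12.9,-9.6,1.4,0,0,-26.6,0,16.2,-12,1.8,0,0,-33.3,0,19.4,-14.4,2.1,0,0,-40,0,22.6,-16.8,2.5,0,0,-46.6,0,25.9,-19.2,2.9,0,0,-53.3,0,29.1,-21.6,3.2,0,0,-60,0,32.4,-24,3.6,0,0,-66.6,0],
  newtons=20,
)

```text
clock: 1.83
tcp_pos: [0.4393, -0.1556, 0.1956]
orientation: [0.001, 0.687, 0.726, 0.0]
wrist_force: [1.4, -0.1, 0.2]
finger_gap: 0.0003
```

Run:
```python
from h import *
print(rel([.5675,.0935,.15],2.434),get_state()['joint_pos'])
```

```text
(array([24.17, 14.17,  4.55]), array([  0. ,   0.1, -46.3])) [-5.12873013e-01  1.17488014e-01 -2.91540647e-01  1.16064933e+00
 -1.23463598e-04  1.00307873e+00]
```

send_rows(
  series=[3,1.8,0.6,0,0,-6,0,6,3.5,1.1,0,0,-12,0,9,5.3,1.7,0,0,-18,0,12,7,2.3,0,0,-24,0,15,8.8,2.8,0,0,-30,0,18,10.6,3.4,0,0,-36,0,21,12.3,4,0,0,-42,0,24.2,14.2,4.5,0,0,-46.3,0,24.2,14.2,4.5,0,0,-46.3,0,24.2,14.2,4.5,0,0,-46.3,0],
)

```text
clock: 2.67
tcp_pos: [0.5687, 0.0931, 0.1495]
orientation: [-0.0, 0.348, 0.938, -0.0]
wrist_force: [-0.4, -0.1, 0.6]
finger_gap: 0.0001
```

Run:
```python
from h import *
print(rel([.5675,.0935,.087],2.434),get_state()['joint_pos'])
i=camera_info("wrist"); im=read_camera("wrist")
S=np.array([.566,.0155]);u=np.array([-.4285,.9035]);pv=S+.03*u
for p,z,c in [(S,.1,(0,0,255)),(S+.125*u,.0785,(0,255,0)),(pv,.0995,(255,0,0)),(pv+.02*np.array([np.cos(1.594),np.sin(1.594)]),.0995,(255,0,255)),(pv+.02*np.array([np.cos(2.434),np.sin(2.434)]),.0995,(0,255,255)),(get_state()['tcp_pos'][:2],.15,(255,255,0))]:
    x=pj("wrist",[*p,z],i); print(x); cv2.drawMarker(im,tuple(int(v) for v in x),c,0,14,1)
cv2.imwrite("pics/w1.png",im)
```

```text
(array([ 0.11, -0.04,  6.25]), array([-0.1, -0. , -0.2])) [ 2.31441826e-02  3.52015687e-01 -1.02168235e-01  1.11763977e+00
 -2.59393330e-04  7.33483960e-01]
[225.68690343 336.33549006]
[306.67683206 145.55882342]
[242.66392164 295.82408621]
[266.40630981 275.18774386]
[240.44115478 264.64573153]
[321.19254528 303.75385857]
```

View pics/w1.png

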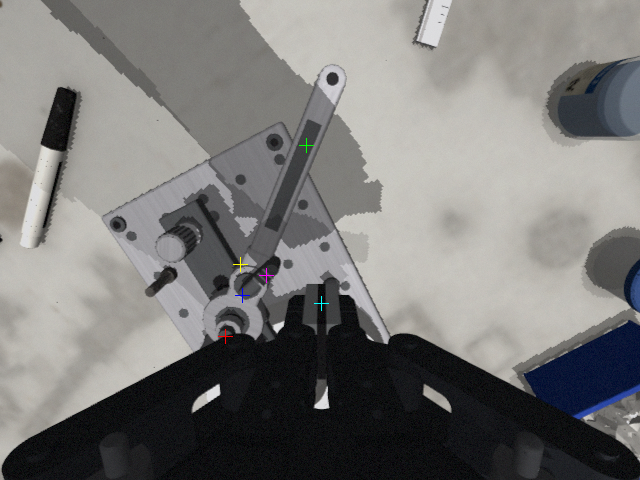

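The wrist picture shows the ring head at (232,318), the tab at (266,268) under its marker, and the handle running up to (332,78). The closed fingertips are at (322,300), to the right of the tab, which is its clockwise side. The estimate fits, so I'll descend and push left (tool -y).

send_rows(
  series=[0.1,0,2,0,0,0,0,0.1,0,4,0,0,0,0,0.1,0,6.2,0,0,0,0,0.1,0,6.2,0,0,0,0,0.1,-0.5,6.2,0,0,0,0,0.1,-1,6.2,0,0,0,0,0.1,-1.2,6.2,0,0,0,0,0.1,-1.4,6.2,0,0,0,0,0.1,-1.6,6.2,0,0,0,0,0.1,-1.8,6.2,0,0,0,0],
)

```text
clock: 3.55
tcp_pos: [0.5571, 0.0808, 0.0899]
orientation: [0.0, 0.349, 0.937, 0.003]
wrist_force: [0.9, 11.1, 3.0]
finger_gap: -0.0001
```

send_rows(
  series=[0,-0.2,0,0,0,0,0,0,-0.4,0,0,0,0,0,0,-0.6,0,0,0,0,0,0,-0.8,0,0,0,0,0,0,-1,0,0,0,0,0,0,-1.2,0,0,0,0,0],
)

```text
clock: 4.05
tcp_pos: [0.5486, 0.0695, 0.0892]
orientation: [0.001, 0.349, 0.937, 0.001]
wrist_force: [-0.2, 4.1, 2.4]
finger_gap: 0.0001
```

Run:
```python
from h import *
print(get_state()['wrist_force'])
im=read_camera("top")[230:320,220:350]; a=cv2.resize(im,(780,540),interpolation=cv2.INTER_CUBIC)
cv2.imwrite("pics/t2.png",a)
i=camera_info("wrist"); im=read_camera("wrist"); cv2.imwrite("pics/w2.png",im)
```

```text
[-0.24721669  4.13388436  2.41550494]
```

View pics/w2.png

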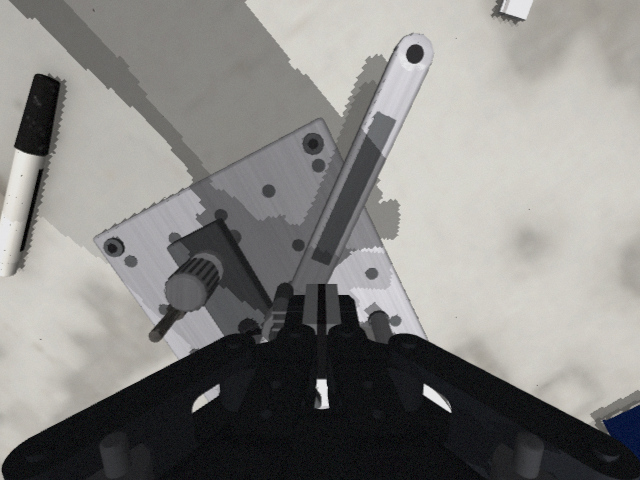

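The fingers sit against the tab at (283,305), which now stands left of the handle line. I'll back off and look from above to check.

send_rows(
  series=[0,1,0,0,0,0,0,0,2,0,0,0,0,0,0,2.5,-3,0,0,0,0,0,3.5,-6,0,0,0,0,0,3.5,-6,0,0,0,0,0,3.5,-6,0,0,0,0],
)

```text
clock: 4.65
tcp_pos: [0.5735, 0.0964, 0.1499]
orientation: [0.002, 0.349, 0.937, 0.0]
wrist_force: [0.2, 0.0, -0.9]
finger_gap: -0.0
```

Run:
```python
from h import *
print(get_state()['tcp_pos'],get_state()['joint_pos'])
i=camera_info("wrist"); im=read_camera("wrist")
cv2.imwrite("pics/w3.png",cv2.resize(im[40:360,140:420],(525,600),interpolation=cv2.INTER_CUBIC))
```

```text
[0.57350335 0.09637119 0.14987218] [ 2.89455966e-02  3.57368392e-01 -9.34457454e-02  1.11575404e+00
 -8.90274532e-04  7.41492334e-01]
```

View pics/w3.png

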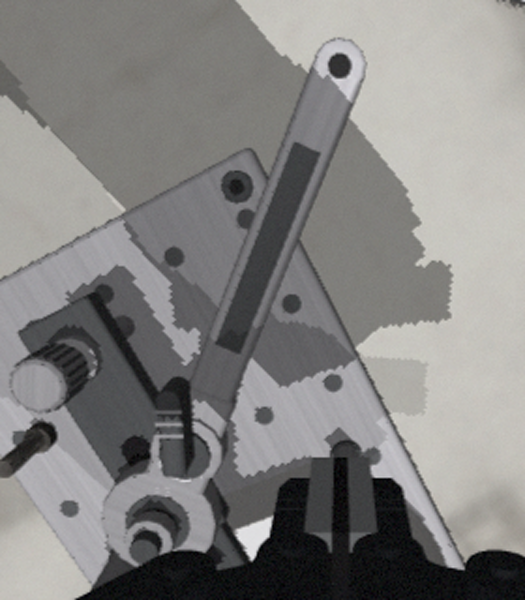

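The tab at crop (175,420) now leans to the anticlockwise (left) side of the handle, so the lever is flipped. Next I'll straddle the handle with a narrow gap and swing it.

```bash
cat >> h.py <<'E'
S=np.array([.566,.0155]); A=-.245; Z0=1.2566+A   # world angle of handle at joint 0
def at(th,r=.125): return S+r*np.array([np.cos(th),np.sin(th)])
def arc(ths,z=.058,r=.125):
    for t in ths: p,v=rel([*at(t,r),z],t); print(round(t,3),p,v)
def tang(r=.125):
    s=get_state(); p=s['tcp_pos'][:2]-S; t=np.arctan2(p[1],p[0]); f=s['wrist_force']
    print("clk %.2f TCPang %.3f (joint-eq %.3f) r %.4f z %.4f yaw %.3f Ftan %.2f Frad %.2f"%(s['clock'],t,t-Z0,np.hypot(*p),s['tcp_pos'][2],np.arctan2(*(rot(s['orientation']).apply([1,0,0])[1::-1])),f[:2]@[-np.sin(t),np.cos(t)],f[:2]@[np.cos(t),np.sin(t)]), "gap %.3f"%s['finger_gap'])
E
python3 - <<'E'
from h import *
he=bp("wrist",(320.3,74.7),.0785); d=he[:2]-S; t=np.arctan2(d[1],d[0]); print(he,np.hypot(*d),t,t-Z0)
arc([t],.12); arc([t],.058)
E
```

```text
[0.49246508 0.1624338  0.0785    ] 0.16430741408122682 2.0348142137577216 1.0232142137577216
2.035 [ 6.73 -1.69  2.82] [ 0.   0.1 22.6]
2.035 [ 6.74 -1.69  9.02] [ 0.   0.1 22.6]
```

send_rows(
  series=[2,-0.5,0,0,0,6,0.35,4,-1,0,0,0,12,0.35,6,-1.5,0,0,0,18,0.35,6.7,-1.7,0,0,0,22.6,0.35,6.7,-1.7,1.5,0,0,22.6,0.35,6.7,-1.7,3,0,0,22.6,0.35,6.7,-1.7,3,0,0,22.6,0.35],
)

```text
clock: 5.28
tcp_pos: [0.5063, 0.1265, 0.1144]
orientation: [-0.003, 0.526, 0.851, -0.002]
wrist_force: [-0.8, -0.2, -1.8]
finger_gap: 0.0299
```

Run:
```python
from h import *
tang(); arc([2.035],.058)
im=read_camera("wrist"); cv2.imwrite("pics/w4.png",cv2.resize(im,(480,360)))
```

```text
clk 5.28 TCPang 2.064 (joint-eq 1.053) r 0.1261 z 0.1144 yaw 2.034 Ftan 0.81 Frad 0.19 gap 0.030
2.035 [-0.11  0.41  5.64] [-0.4 -0.1 -0.1]
```

View pics/w4.png

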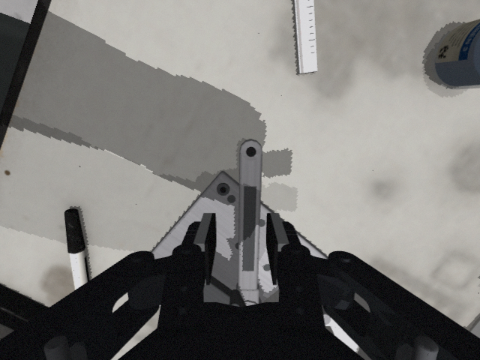

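The handle at (250,230) lies between the two fingers at (212,250) and (280,250). I'll correct 4 mm to the right and descend.

send_rows(
  series=[0,0.4,0,0,0,0,0.35,-0.1,0.4,2,0,0,0,0.35,-0.1,0.4,4,0,0,0,0.35,-0.1,0.4,5.6,0,0,0,0.35,-0.1,0.4,5.6,0,0,0,0.28,-0.1,0.4,5.6,0,0,0,0.28],
)

```text
clock: 5.83
tcp_pos: [0.5132, 0.1276, 0.0621]
orientation: [-0.001, 0.526, 0.85, -0.001]
wrist_force: [0.4, 0.3, 0.1]
finger_gap: 0.0241
```

Run:
```python
from h import *
tang(); t=get_state()
arc([1.9,1.8,1.7,1.6,1.5,1.4,1.3,1.2,1.11,1.04])
```

```text
clk 5.83 TCPang 2.011 (joint-eq 0.999) r 0.1239 z 0.0621 yaw 2.034 Ftan -0.50 Frad 0.11 gap 0.024
1.9 [0.01 1.38 0.41] [-0.1 -0.   7.7]
1.8 [-0.22  2.61  0.41] [-0.1 -0.  13.4]
1.7 [-0.57  3.81  0.41] [-0.1 -0.  19.1]
1.6 [-1.04  4.97  0.41] [-0.1 -0.  24.8]
1.5 [-1.62  6.08  0.4 ] [-0.1  0.  30.6]
1.4 [-2.31  7.12  0.4 ] [-0.1  0.  36.3]
1.3 [-3.1   8.09  0.4 ] [-0.1  0.  42. ]
1.2 [-3.98  8.97  0.4 ] [-0.1  0.  47.8]
1.11 [-4.85  9.69  0.4 ] [-0.1  0.  52.9]
1.04 [-5.56 10.19  0.4 ] [-0.1  0.  56.9]
```

send_rows(
  series=[0,0.4,1.2,0,0,2,0.28,0,1.4,1.2,0,0,7.7,0.28,-0.2,2.6,1.2,0,0,13.4,0.28,-0.6,3.8,1.2,0,0,19.1,0.28,-1,5,1.2,0,0,24.8,0.28,-1.6,6.1,1.2,0,0,30.6,0.28,-2.3,7.1,1.2,0,0,36.3,0.28,-3.1,8.1,1.2,0,0,42,0.28,-4,9,1.2,0,0,47.8,0.28,-4.8,9.7,1.2,0,0,52.9,0.28],
)

```text
clock: 6.67
tcp_pos: [0.6229, 0.1281, 0.0518]
orientation: [0.0, 0.851, 0.525, 0.0]
wrist_force: [-3.0, -0.2, -0.4]
finger_gap: 0.0236
```

Run:
```python
from h import *
tang(); arc([1.08,1.05],.05)
```

```text
clk 6.67 TCPang 1.103 (joint-eq 0.092) r 0.1261 z 0.0518 yaw 1.106 Ftan 2.59 Frad -1.55 gap 0.024
1.08 [-0.12  0.29  0.18] [ 0.1 -0.   1.5]
1.05 [-0.13  0.66  0.18] [ 0.1 -0.   3.2]
```

send_rows(
  series=[-0.1,0.3,0.2,0,0,1.5,0.28,-0.1,0.7,0.2,0,0,3.2,0.28,-0.1,0.7,0.2,0,0,3.2,0.28],
)

```text
clock: 6.92
tcp_pos: [0.6285, 0.1239, 0.0494]
orientation: [0.0, 0.864, 0.503, 0.001]
wrist_force: [0.4, 0.1, 0.2]
finger_gap: 0.0239
```

Run:
```python
from h import *
tang(); arc([1.1,1.2,1.3,1.4,1.5,1.6,1.65],.05)
im=read_camera("top")[200:320,230:390]; cv2.imwrite("pics/t5.png",cv2.resize(im,(800,600),interpolation=cv2.INTER_CUBIC))
```

```text
clk 6.92 TCPang 1.048 (joint-eq 0.036) r 0.1251 z 0.0494 yaw 1.055 Ftan -0.30 Frad 0.26 gap 0.024
1.1 [-0.02 -0.65 -0.06] [ 0.1 -0.1 -2.6]
1.2 [-0.14 -1.89 -0.06] [ 0.1 -0.1 -8.3]
1.3 [-0.38 -3.12 -0.07] [  0.1  -0.1 -14. ]
1.4 [-0.75 -4.31 -0.07] [  0.1  -0.  -19.8]
1.5 [-1.23 -5.47 -0.07] [  0.1  -0.  -25.5]
1.6 [-1.82 -6.57 -0.07] [  0.1  -0.  -31.2]
1.65 [-2.16 -7.09 -0.07] [  0.1  -0.  -34.1]
```

View pics/t5.png

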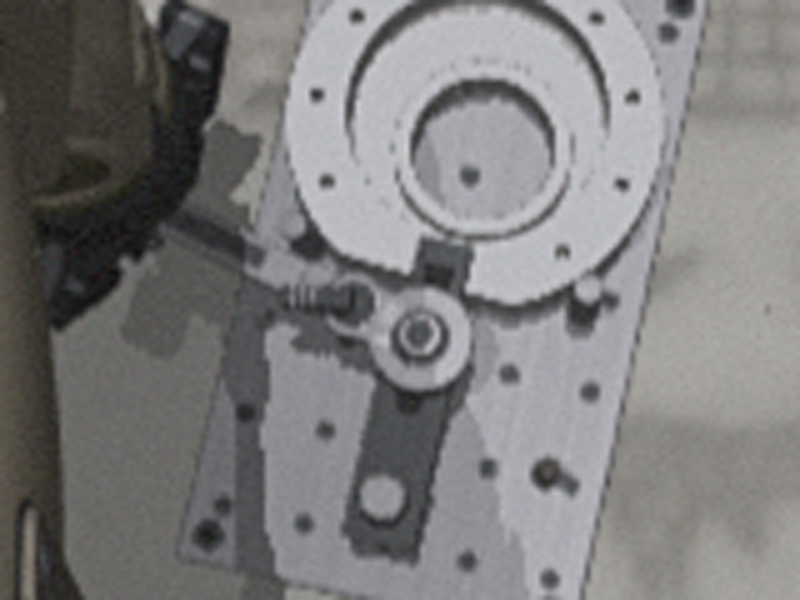

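The handle now lies beside the locating post at (297,240). The tab at (300,297) is on its anticlockwise side, so the reverser is confirmed. Now the first driving stroke.

send_rows(
  series=[0,-0.7,0,0,0,-2.6,0.28,-0.1,-1.9,0,0,0,-8.3,0.28,-0.4,-3.1,0,0,0,-14,0.28,-0.8,-4.3,0,0,0,-19.8,0.28,-1.2,-5.5,0,0,0,-25.5,0.28,-1.8,-6.6,0,0,0,-31.2,0.28],
)

```text
clock: 7.47
tcp_pos: [0.5624, 0.1409, 0.0494]
orientation: [0.002, 0.695, 0.719, 0.001]
wrist_force: [4.5, -1.9, -2.2]
finger_gap: 0.0241
```

Run:
```python
from h import *
tang(); arc([1.7,1.8,1.9,2.0,2.1,2.2,2.3,2.4,2.5,2.56],.05)
```

```text
clk 7.47 TCPang 1.600 (joint-eq 0.588) r 0.1254 z 0.0494 yaw 1.606 Ftan -4.47 Frad -1.99 gap 0.024
1.7 [-0.1  -1.25 -0.07] [ 0.2  0.1 -5.4]
1.8 [-0.28 -2.49 -0.08] [  0.2   0.1 -11.1]
1.9 [-0.58 -3.7  -0.08] [  0.2   0.1 -16.9]
2.0 [-1.   -4.88 -0.08] [  0.2   0.1 -22.6]
2.1 [-1.54 -6.01 -0.09] [  0.2   0.1 -28.3]
2.2 [-2.19 -7.08 -0.09] [  0.2   0.1 -34. ]
2.3 [-2.94 -8.08 -0.1 ] [  0.2   0.2 -39.8]
2.4 [-3.78 -8.99 -0.1 ] [  0.2   0.2 -45.5]
2.5 [-4.72 -9.82 -0.1 ] [  0.2   0.2 -51.2]
2.56 [ -5.31 -10.28  -0.1 ] [  0.2   0.2 -54.7]
```

send_rows(
  series=[-0.1,-1.3,0,0,0,-5.4,0.28,-0.3,-2.5,0,0,0,-11.1,0.28,-0.6,-3.7,0,0,0,-16.9,0.28,-1,-4.9,0,0,0,-22.6,0.28,-1.5,-6,0,0,0,-28.3,0.28,-2.2,-7.1,0,0,0,-34,0.28,-2.9,-8.1,0,0,0,-39.8,0.28,-3.8,-9,0,0,0,-45.5,0.28,-4.7,-9.8,0,0,0,-51.2,0.28,-5.3,-10.3,0,0,0,-54.7,0.28],
)

```text
clock: 8.3
tcp_pos: [0.4611, 0.085, 0.0497]
orientation: [0.002, 0.287, 0.958, 0.001]
wrist_force: [4.1, 1.2, -2.3]
finger_gap: 0.024
```

Run:
```python
from h import *
tang(); arc([2.45,2.33,2.21,2.09,1.97,1.85,1.73,1.61,1.49,1.37],.05)
```

```text
clk 8.30 TCPang 2.557 (joint-eq 1.545) r 0.1258 z 0.0497 yaw 2.560 Ftan -3.32 Frad -2.77 gap 0.024
2.45 [-0.15  1.33 -0.03] [0.2 0.2 6.3]
2.33 [-0.41  2.81 -0.02] [ 0.2  0.2 13.2]
2.21 [-0.84  4.24 -0.01] [ 0.2  0.2 20.1]
2.09 [-1.44  5.62 -0.01] [ 0.2  0.2 27. ]
1.97 [-2.19  6.91 -0.  ] [ 0.2  0.2 33.8]
1.85 [-3.1   8.1   0.01] [ 0.3  0.2 40.7]
1.73 [-4.15  9.18  0.01] [ 0.3  0.1 47.6]
1.61 [-5.31 10.12  0.02] [ 0.3  0.1 54.5]
1.49 [-6.58 10.92  0.03] [ 0.3  0.1 61.3]
1.37 [-7.94 11.56  0.04] [ 0.3  0.1 68.2]
```

send_rows(
  series=[-0.1,1.3,0,0,0,6.3,0.28,-0.4,2.8,0,0,0,13.2,0.28,-0.8,4.2,0,0,0,20.1,0.28,-1.4,5.6,0,0,0,27,0.28,-2.2,6.9,0,0,0,33.8,0.28,-3.1,8.1,0,0,0,40.7,0.28,-4.1,9.2,0,0,0,47.6,0.28,-5.3,10.1,0,0,0,54.5,0.28,-6.6,10.9,0,0,0,61.3,0.28,-7.9,11.6,0,0,0,68.2,0.28],
)

```text
clock: 9.13
tcp_pos: [0.5896, 0.1384, 0.0487]
orientation: [-0.0, 0.777, 0.629, -0.0]
wrist_force: [-2.2, -1.7, -0.4]
finger_gap: 0.024
```

Run:
```python
from h import *
tang(); arc([1.25,1.13,1.06,1.01],.05)
```

```text
clk 9.13 TCPang 1.381 (joint-eq 0.370) r 0.1252 z 0.0487 yaw 1.361 Ftan 1.84 Frad -2.07 gap 0.024
1.25 [-0.09  1.64 -0.13] [-0.   0.   6.3]
1.13 [-0.35  3.12 -0.13] [-0.   0.  13.2]
1.06 [-0.58  3.96 -0.13] [-0.   0.  17.2]
1.01 [-0.78  4.55 -0.13] [-0.   0.  20.1]
```

send_rows(
  series=[-0.1,1.6,0,0,0,6.3,0.28,-0.3,3.1,0,0,0,13.2,0.28,-0.6,4,0,0,0,17.2,0.28,-0.8,4.6,0,0,0,20.1,0.28,-0.8,4.6,0,0,0,20.1,0.28],
)

```text
clock: 9.55
tcp_pos: [0.6342, 0.1202, 0.0488]
orientation: [0.0, 0.875, 0.485, 0.001]
wrist_force: [-0.8, -0.2, -0.4]
finger_gap: 0.024
```

Run:
```python
from h import *
tang(); arc([1.1,1.2,1.3,1.4,1.5,1.55],.05)
```

```text
clk 9.55 TCPang 0.993 (joint-eq -0.018) r 0.1249 z 0.0488 yaw 1.013 Ftan 0.62 Frad -0.60 gap 0.024
1.1 [-0.04 -1.33 -0.12] [ 0.1 -0.  -5. ]
1.2 [-0.21 -2.57 -0.13] [  0.1  -0.  -10.7]
1.3 [-0.5  -3.78 -0.13] [  0.1  -0.  -16.5]
1.4 [-0.92 -4.96 -0.13] [  0.1  -0.  -22.2]
1.5 [-1.45 -6.1  -0.13] [  0.1  -0.  -27.9]
1.55 [-1.75 -6.64 -0.13] [  0.1  -0.  -30.8]
```

send_rows(
  series=[0,-0.7,0,0,0,-2.5,0.28,0,-1.3,0,0,0,-5,0.28,-0.1,-2,0,0,0,-8,0.28,-0.2,-2.6,0,0,0,-10.7,0.28,-0.3,-3.2,0,0,0,-13.5,0.28,-0.5,-3.7,0,0,0,-16,0.28,-0.5,-3.7,0,0,0,-16,0.28],
)

```text
clock: 10.13
tcp_pos: [0.5987, 0.1361, 0.049]
orientation: [0.001, 0.797, 0.604, 0.0]
wrist_force: [0.7, -0.1, -0.6]
finger_gap: 0.0241
```

Run:
```python
from h import *
tang(); t=get_state()['tcp_pos'][:2]-S; t=np.arctan2(t[1],t[0]); arc([t+.02,t+.04,t+.06,t+.08],.049)
```

```text
clk 10.13 TCPang 1.306 (joint-eq 0.295) r 0.1250 z 0.0490 yaw 1.296 Ftan -0.70 Frad 0.12 gap 0.024
1.326 [-0.   -0.25 -0.  ] [ 0.1  0.  -1.7]
1.346 [-0.01 -0.5  -0.  ] [ 0.1  0.  -2.9]
1.366 [-0.03 -0.75 -0.  ] [ 0.1  0.  -4. ]
1.386 [-0.05 -1.   -0.  ] [ 0.1  0.  -5.2]
```

send_rows(
  series=[0,-0.25,0,0,0,-1.2,0.28,0,-0.5,0,0,0,-2.3,0.28,0,-0.75,0,0,0,-3.4,0.28,-0.05,-1,0,0,0,-4.6,0.28,-0.06,-1.25,0,0,0,-5.7,0.28],
)

```text
clock: 10.55
tcp_pos: [0.5875, 0.1386, 0.0489]
orientation: [0.001, 0.767, 0.642, 0.001]
wrist_force: [3.4, -2.6, 2.4]
finger_gap: 0.0243
```

Run:
```python
from h import *
tang()
```

```text
clk 10.55 TCPang 1.398 (joint-eq 0.386) r 0.1249 z 0.0489 yaw 1.393 Ftan -3.76 Frad -2.03 gap 0.024
```

send_rows(
  series=[0,-0.25,0,0,0,-1.2,0.28,0,-0.5,0,0,0,-2.3,0.28,0,-0.75,0,0,0,-3.4,0.28,-0.05,-1,0,0,0,-4.6,0.28],
)

```text
clock: 10.88
tcp_pos: [0.577, 0.1403, 0.0485]
orientation: [0.0, 0.74, 0.672, 0.0]
wrist_force: [3.3, -0.9, 2.4]
finger_gap: 0.0241
```

```bash
python3 -c "from h import *; tang()"
```

```text
clk 10.88 TCPang 1.483 (joint-eq 0.471) r 0.1253 z 0.0485 yaw 1.474 Ftan -3.34 Frad -0.64 gap 0.024
```

send_rows(
  series=[0,-0.25,0,0,0,-1.2,0.28,0,-0.5,0,0,0,-2.3,0.28,0,-0.75,0,0,0,-3.4,0.28,-0.05,-1,0,0,0,-4.6,0.28],
)

```text
clock: 11.22
tcp_pos: [0.5668, 0.1408, 0.0483]
orientation: [-0.0, 0.713, 0.701, 0.0]
wrist_force: [4.6, -0.2, 3.5]
finger_gap: 0.0237
```

```bash
python3 -c "from h import *; tang()"
```

```text
clk 11.22 TCPang 1.564 (joint-eq 0.553) r 0.1253 z 0.0483 yaw 1.554 Ftan -4.62 Frad -0.13 gap 0.024
```

send_rows(
  series=[0,-0.25,0,0,0,-1.2,0.28,0,-0.5,0,0,0,-2.3,0.28,0,-0.75,0,0,0,-3.4,0.28],
)

```text
clock: 11.47
tcp_pos: [0.5592, 0.1407, 0.0483]
orientation: [0.0, 0.692, 0.722, 0.0]
wrist_force: [4.3, -1.5, 2.7]
finger_gap: 0.0238
```

```bash
python3 -c "from h import *; tang()"
```

```text
clk 11.47 TCPang 1.625 (joint-eq 0.613) r 0.1254 z 0.0483 yaw 1.613 Ftan -4.23 Frad -1.75 gap 0.024
```

send_rows(
  series=[0,-0.25,0,0,0,-1.2,0.28,0,-0.5,0,0,0,-2.3,0.28,0,-0.75,0,0,0,-3.4,0.28,-0.05,-1,0,0,0,-4.6,0.28],
)

```text
clock: 11.8
tcp_pos: [0.5491, 0.1398, 0.0482]
orientation: [-0.0, 0.662, 0.749, 0.0]
wrist_force: [3.2, 0.1, 2.3]
finger_gap: 0.0242
```

```bash
python3 -c "from h import *; tang()"
```

```text
clk 11.80 TCPang 1.706 (joint-eq 0.694) r 0.1254 z 0.0482 yaw 1.694 Ftan -3.19 Frad -0.29 gap 0.024
```

send_rows(
  series=[0,-0.25,0,0,0,-1.2,0.28,0,-0.5,0,0,0,-2.3,0.28,0,-0.75,0,0,0,-3.4,0.28,-0.05,-1,0,0,0,-4.6,0.28],
)

```text
clock: 12.13
tcp_pos: [0.5394, 0.138, 0.0482]
orientation: [0.0, 0.632, 0.775, 0.0]
wrist_force: [4.7, 0.2, 0.9]
finger_gap: 0.0238
```

```bash
python3 -c "from h import *; tang()"
```

```text
clk 12.13 TCPang 1.784 (joint-eq 0.773) r 0.1254 z 0.0482 yaw 1.774 Ftan -4.59 Frad -0.76 gap 0.024
```

send_rows(
  series=[0,-0.25,0,0,0,-1.2,0.28,0,-0.5,0,0,0,-2.3,0.28,0,-0.75,0,0,0,-3.4,0.28],
)

```text
clock: 12.38
tcp_pos: [0.5324, 0.1363, 0.0482]
orientation: [0.0, 0.609, 0.794, 0.0]
wrist_force: [5.5, -1.3, -0.5]
finger_gap: 0.0242
```

```bash
python3 -c "from h import *; tang()"
```

```text
clk 12.38 TCPang 1.842 (joint-eq 0.831) r 0.1254 z 0.0482 yaw 1.833 Ftan -4.93 Frad -2.71 gap 0.024
```

send_rows(
  series=[0,-0.25,0,0,0,-1.2,0.28,0,-0.5,0,0,0,-2.3,0.28,0,-0.75,0,0,0,-3.4,0.28],
)

```text
clock: 12.63
tcp_pos: [0.5256, 0.1342, 0.0482]
orientation: [0.001, 0.585, 0.811, 0.0]
wrist_force: [6.2, -1.9, -1.4]
finger_gap: 0.0236
```

```bash
python3 -c "from h import *; tang()"
```

```text
clk 12.63 TCPang 1.899 (joint-eq 0.887) r 0.1254 z 0.0482 yaw 1.892 Ftan -5.29 Frad -3.84 gap 0.024
```

send_rows(
  series=[0,-0.25,0,0,0,-1.2,0.28,0,-0.5,0,0,0,-2.3,0.28],
)

```text
clock: 12.8
tcp_pos: [0.5212, 0.1326, 0.0483]
orientation: [0.001, 0.568, 0.823, 0.0]
wrist_force: [7.8, -2.5, -2.3]
finger_gap: 0.0239
```

```bash
python3 -c "from h import *; tang()"
```

```text
clk 12.80 TCPang 1.937 (joint-eq 0.925) r 0.1254 z 0.0483 yaw 1.932 Ftan -6.36 Frad -5.12 gap 0.024
```

send_rows(
  series=[0,-0.25,0,0,0,-1.2,0.28,0,-0.4,0,0,0,-1.9,0.28],
)

```text
clock: 12.97
tcp_pos: [0.5176, 0.1311, 0.0483]
orientation: [0.001, 0.555, 0.832, 0.0]
wrist_force: [7.9, -2.2, -2.4]
finger_gap: 0.0239
```

```bash
python3 -c "from h import *; tang()"
```

```text
clk 12.97 TCPang 1.968 (joint-eq 0.956) r 0.1253 z 0.0483 yaw 1.965 Ftan -6.42 Frad -5.10 gap 0.024
```

The force has climbed from the 3.2–4.6 N base to 6.4 N and stayed there, so the nut is roughly 0.1 rad into the rubber. I'll stop, open, lift clear and go over the heel knob.

send_rows(
  series=[0,0.3,0,0,0,0,0.4,0,0.3,-0.5,0,0,0,0.45,0,0.3,-3,0,0,0,0.5,0,0.3,-6,0,0,0,0.5,0,0.3,-9.5,0,0,0,0.5,0,0.3,-9.5,0,0,0,0.5],
)

```text
clock: 13.47
tcp_pos: [0.5211, 0.1335, 0.1492]
orientation: [0.002, 0.555, 0.832, 0.002]
wrist_force: [0.7, -0.2, 0.3]
finger_gap: 0.0426
```

Run:
```python
from h import *
tang(); print(rel([.5042,.0313,.13],A+np.pi))
```

```text
clk 13.47 TCPang 1.934 (joint-eq 0.923) r 0.1263 z 0.1492 yaw 1.965 Ftan -0.60 Frad -0.45 gap 0.043
(array([-8.78, -5.5 ,  1.9 ]), array([  0.3,   0.2, -53.4]))
```

send_rows(
  series=[-1.2,-0.8,0,0,0,-6.7,0.5,-2.4,-1.5,0,0,0,-13.4,0.5,-3.6,-2.3,0,0,0,-20,0.5,-4.8,-3,0,0,0,-26.7,0.5,-6,-3.8,0,0,0,-33.4,0.5,-7.2,-4.5,0,0,0,-40,0.5,-8.2,-5.1,0,0,0,-46.7,0.5,-8.8,-5.5,0,0,0,-53.4,0.5,-8.8,-5.5,0,0,0,-53.4,0.5,-8.8,-5.5,0,0,0,-53.4,0.5],
)

```text
clock: 14.3
tcp_pos: [0.501, 0.0307, 0.1429]
orientation: [-0.001, 0.124, 0.992, 0.0]
wrist_force: [0.4, -0.3, -0.6]
finger_gap: 0.043
```

Run:
```python
from h import *
print(rel([.5042,.0313,.072],A+np.pi))
i=camera_info("wrist"); im=read_camera("wrist")
for P in ([.5042,.0313,.0985],[*S,.1],[.5042,.0313,.0765]):
    x=pj("wrist",P,i); print(x); cv2.drawMarker(im,tuple(int(v) for v in x),(0,0,255),0,12,1)
cv2.imwrite("pics/w6.png",im)
```

```text
(array([-0.31,  0.14,  7.09]), array([ 0. , -0.1, -0.2]))
[325.77240195 272.43067065]
[325.15565891 369.40488959]
[325.36962806 259.35891145]
```

View pics/w6.png

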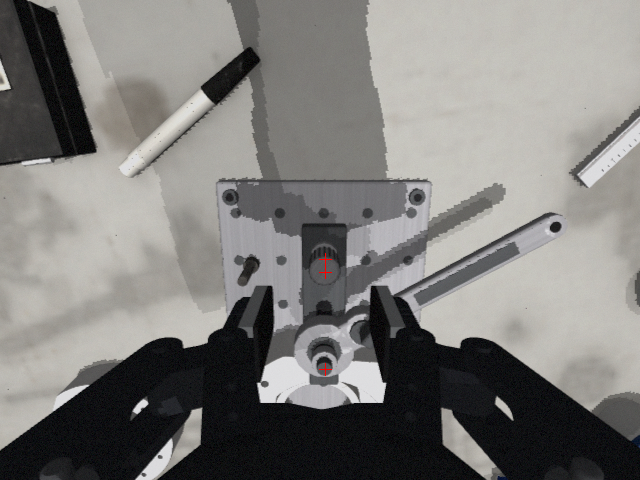

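The knob top at (324,268) is under its marker and centred between the fingers at (258,340) and (382,340). The handle is well to the right. I'll descend and grip.

send_rows(
  series=[-0.3,0.1,2,0,0,0,0.5,-0.3,0.1,4,0,0,0,0.5,-0.3,0.1,6,0,0,0,0.5,-0.3,0.1,7,0,0,0,0.5,-0.3,0.1,7,0,0,0,0.1,-0.3,0.1,7,0,0,0,0.1,-0.3,0.1,7,0,0,0,0.1,-0.3,0.1,7,0,0,0,0.1,-0.3,0.1,7,0,0,0,0.1],
  newtons=40,
)

```text
clock: 15.1
tcp_pos: [0.5051, 0.0313, 0.0735]
orientation: [-0.0, 0.122, 0.992, 0.001]
wrist_force: [-0.6, 2.9, -5.2]
finger_gap: 0.0166
```

Run:
```python
from h import *
s=get_state();print(s['finger_gap'],s['wrist_force'],s['tcp_pos'])
```

```text
0.01662099121167209 [-0.57529584  2.90503007 -5.16802614] [0.50505074 0.03129329 0.07347543]
```

send_rows(
  series=[0.2,0,0,0,0,0,0.1,0.4,0,0,0,0,0,0.1,0.7,0,0,0,0,0,0.1,1,0,0,0,0,0,0.1],
)

```text
clock: 15.43
tcp_pos: [0.4966, 0.0334, 0.0735]
orientation: [0.001, 0.122, 0.992, 0.0]
wrist_force: [3.8, 3.5, -9.3]
finger_gap: 0.0164
```

send_rows(
  series=[0.4,0,0,0,0,0,0.1,0.8,0,0,0,0,0,0.1,1.2,0,0,0,0,0,0.1,1.6,0,0,0,0,0,0.1,1.75,0,0,0,0,0,0.1,1.85,0,0,0,0,0,0.1,1.85,0,0,0,0,0,0.1],
)

```text
clock: 16.02
tcp_pos: [0.4781, 0.0381, 0.0735]
orientation: [0.001, 0.122, 0.992, 0.001]
wrist_force: [2.3, 3.5, -8.8]
finger_gap: 0.0162
```

Run:
```python
from h import *
s=get_state(); d=s['tcp_pos'][:2]-np.array([.50505,.03129]); print(d@[-np.cos(A),-np.sin(A)],s['finger_gap'],s['wrist_force'])
```

```text
0.027774795255095276 0.0161513680535266 [ 2.30533736  3.5385545  -8.84539647]
```

Drawn 27.8 mm with the knob still gripped. I'll release, rise and check.

send_rows(
  series=[0,0,0,0,0,0,0.5,0,0,0,0,0,0,0.5,0,0,0,0,0,0,0.5,0,0,0,0,0,0,0.5,0,0,-3,0,0,0,0.5,0,0,-6,0,0,0,0.5,3,0,-9,0,0,0,0.5,6,0,-11,0,0,0,0.5,8,0,-11,0,0,0,0.5,8,0,-11,0,0,0,0.5],
)

```text
clock: 16.85
tcp_pos: [0.3973, 0.0576, 0.1849]
orientation: [0.0, 0.122, 0.993, -0.0]
wrist_force: [-1.2, 0.6, -1.1]
finger_gap: 0.0425
```

Run:
```python
from h import *
s=get_state(); print(s['finger_gap'],s['wrist_force'],s['tcp_pos'])
im=read_camera("top"); cv2.imwrite("pics/t7.png",im)
im2=read_camera("scene"); a=cv2.imread("pics/scene0.png")
cv2.imwrite("pics/s7.png",np.vstack([cv2.resize(x[195:310,180:400],(570,298),interpolation=cv2.INTER_CUBIC) for x in (a,im2)]))
for c in("top","scene"): print([(round(d['p'],2),d['box']) for d in silhouettes(c,"flange")], [(round(d['p'],2),d['box']) for d in silhouettes(c,"strap")])
# image shift of flange patch (phase correlation) in scene
g=[cv2.cvtColor(x[200:300,300:385],cv2.COLOR_BGR2GRAY).astype(np.float32) for x in (a,im2)]
print(cv2.phaseCorrelate(*g))
```

```text
0.04248835065580126 [-1.24855774  0.5957508  -1.13142107] [0.39730754 0.05760982 0.18494236]
[(0.91, [284.1, 189.7, 79.5, 74.4]), (0.76, [389.8, 203.5, 58.8, 57.8])] [(0.92, [294.2, 277.4, 26.9, 45.7])]
[(0.85, [363.3, 299.0, 83.2, 77.2]), (0.79, [293.7, 205.0, 85.5, 87.9]), (0.52, [203.4, 200.7, 87.8, 60.0])] [(0.71, [216.1, 246.5, 61.3, 43.7])]
((-0.009612683764210317, -0.010002113632999965), 0.9469575805664062)
```

View pics/s7.png

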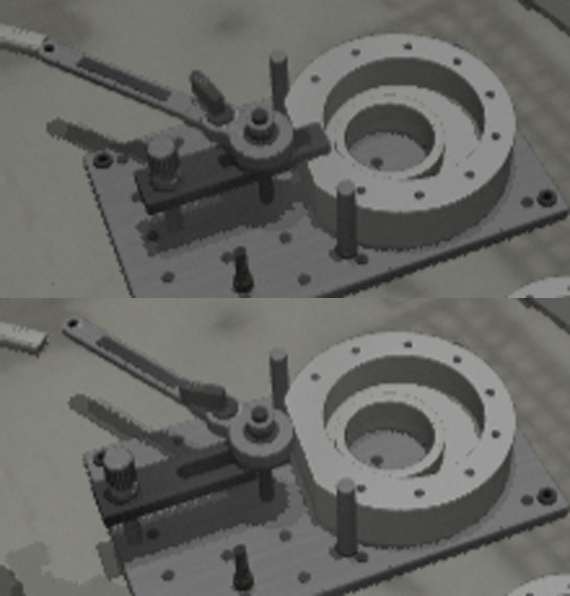

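The before/after picture shows four things:
- The strap is drawn back: the knob went from (163,158) to (120,473 − 298 = 175), and the nose is clear of the flange.
- The flange is unmoved.
- The lever lies on the anticlockwise side.
- The arm is clear.

```bash
python3 -c "
from workcell import *
print(hand_in(), get_state()['clock'])"
```

```text
the job is handed in; nothing more can be done
the job is handed in; nothing more can be done
```

The job is done and handed in at about 17 s of the 72 s, and no verdict was reported.

- **Lever:** I pushed it over with the closed fingers. The wrist and top pictures both show it leaning to the loosening side.
- **Nut:** I backed it off in two driving strokes. The force at 125 mm out read 3.2 to 4.9 N for most of the last stroke, then 5.3, 6.4 and 6.4 N, which I took as the collar about 0.1 rad past first touch, and stopped. The readings scatter by about 0.7 N and the last step added nothing, so the exact squeeze is only an estimate. The strap then slid freely, which fits the nut being at or near the collar.
- **Strap:** I gripped the heel knob and drew it back 27.8 mm by the arm's own reading. The last picture shows the nose clear of the flange.
- **Flange:** it did not move; the before and after pictures agree to 0.02 px.
- **Arm:** it ended clear of everything, with the wrist force near zero.

No check failed or disagreed.

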